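Open the power box's flap and reset the tripped breaker

ROBOT

A 7-joint arm with a two-finger parallel gripper is mounted at the origin on the work surface. World frame = base frame: x ahead of the robot, y to its left, z up, the work surface at z = 0. Lengths are in m, angles in rad, forces in N, time in s.
With the tool pointing down it reaches from about 0.4 to 0.85 m from the base axis. Payload 10.4 kg.
Tool frame: the origin (TCP) lies midway between the tips of the shut fingers; the grasp point (between the pads) lies 19 mm behind it; z points along the fingers, y is the line along which they close (so a half turn about z gives the same grasp; the last joint's range is limited). The gripper opens to 87 mm and grips with 3 to 60 N. Pads are 19 mm wide; open, the fingers measure 117 mm over their backs; the gripper's body (75 mm by 190 mm) begins 51 mm behind the grasp point.
Start: joints at [1.251, 0.332, -0.065, 1.46, 0.022, 1.35, -0.088], TCP at [0.183, -0.598, 0.223] pointing down, gripper open.
Joint ranges: [-2.6, 2.6], [-0.5, 2.12], [-1.47, 1.34], [0.16, 2.42], [-1.27, 4.41], [0.06, 2.06], [-2.6, 2.6]. Speed limits (rad/s): [2.22, 2.22, 2.79, 2.79, 3.14, 3.14, 3.14].

INTERFACE

Orientations are given as a unit quaternion [x, y, z, w].
In Python, from rig import r gives the robot as it stands.
- The arm moves only by the tool apply_moves, never from a script. Its argument "targets" is one flat list of numbers, 7 for each row, row after row: the shift along the tool's x, y, z in m, then the turn, a rotation vector about the tool's x, y, z in rad, then the opening, from 0 (shut) to 1 (fully open). A call has exactly 8 rows; each row shifts and turns the commanded pose from where the row before left it, along the tool's axes as they then stand; what a row does not reach is not made up. A row lasts 1/8 s, in which the tool goes at most 62.5 mm and 10.7 degrees, less where a joint would pass 70% of its speed; a pose out of reach is approached as far as the arm can. A call with a gripper value outside its range is refused whole. The fingers move at their own pace and stop on an object; "newtons" is the grip in N (left out, the last holds). Time passes only in rows, so rows that do not move let the fingers close, or fill a call up. It gives the time, the measured TCP pose, the force, the opening and the grip force at its end, in the units of the state.
- r.sense(): the state, without advancing time (a new reading comes with each control period).
- r.get_image(name): name is "scene" or "side" or "wrist"; returns a dict with "pixels" (480x640x3 uint8, red, green, blue), "range_z" (480x640 float32, m along the optical axis (not along the pixel's ray), 0 where there is no reading), "fovy" (degrees; the focal length in pixels is half the picture's height over the tangent of half this angle, whatever the lens; pixels are square), "cx", "cy" (the principal point, pixels), "xyz" and "rotation" of the camera in the world; the wrist camera has in their place "T_tool_cam" (4x4, takes a point from camera to tool coordinates, whose origin is the TCP and whose axes are the flange's). Camera axes: x right, y up, looking along -z (the intrinsics and any distortion apply to the point x, -y, -z); pixel columns grow to the right and rows downward; lengths in m; the calibration is good to about 2 mm. A picture is of the moment at which its call begins: read the wrist's pose just before it.
- r.close_job(): hands the job in; it is judged then, once.
The state is a dict: "time_s": time; "joints": joint angles; "joint_vel": joint speeds; "joint_efforts": joint torques, N m; "position": TCP position; "orientation": TCP orientation; "contact_force": force on the tool from outside, world axes, zero at the start; "torque": the same for the moment, N m; "opening": opening from 0.0 (shut) to 1.0 (fully open); "grasp_force": force on a finger pad.
Only numpy, scipy, OpenCV 4.12 (cv2) and the standard library are available. Lean on these libraries where they do the work, as an engineer would, in place of code of your own. Each camera call takes 0.05 s, during which the arm holds its last target. There are 200 camera calls.

TASK

A breaker in the portable power box on the welding bench has tripped. With the fingertips, press the release tab in front of the clear flap so that the flap springs up, push the flap all the way back to its stop so that it stays fully open, and then push the toggle of the tripped breaker (the one leaning towards the release tab, unlike its three neighbours) fully over to on. Leave the other breakers on and the flap open; do not pick up, tip or shove the box or anything standing around it.

Things in the scene. Friction and masses are not known exactly. Their poses are not given: they have to be found in the camera images.
- power_box: black portable power distribution box, 200 (x) x 250 (y) x 92 mm tall, with a carrying handle behind and round blue sockets on its sides; about 4 kg, loose on rubber feet. Origin: centre of its footprint, at bench level. Axes: x from its front (release tab, robot's side) to its back (handle), y to its left, z up
- breaker_row (a point): middle of the row of four white breakers, on top of their front plates: box frame x = -8, y = 0, z = 100 mm. The plates are 45 mm (x) x 35 mm (y), centred at y = +54, +18, -18 and -54 mm, 8 mm above the box's top deck
- tab_pad (a point): centre of the top face of the release tab's pad: a grey ribbed pad 26 (x) x 38 mm wide, 4 mm thick, in front of the flap, in the box frame at x = -81, y = 0, z = 108 mm as it rests. It is pressed straight down
- release_tab (a joint): angle of the release tab (rad): 0 at rest, at most 0.34 with its pad fully down, when the middle of the pad has gone down 6 mm. It frees the flap at about 0.15. It pivots about a pin 18 mm behind the pad's centre; fully down takes 3 to 6 N depending on where it is pressed, and it springs back when let go
- flap_hinge (a point): middle of the flap's hinge line, fixed in the box, at x = 45, y = 0, z = 96 mm of the box frame. The hinge line runs along the box's y
- flap_edge (a point): middle of the lower rim of the flap's front edge, the edge to push; moves with the flap. Closed, it lies 105 mm in front of the hinge line and 2 mm below it. The flap is a clear hood over the breakers, 105 (x) x 164 mm (y), 26 mm deep, open underneath, walls 3 mm. A catch lip 26 mm wide stands out 5 mm at the middle of its front face
- flap (a joint): opening angle of the flap (rad): 0 closed and latched, 1.95 fully open against its stop, leaning back past upright. Once freed, springs lift it to 0.8 in about half a second; beyond that it must be pushed (under 2 N at the edge). The hinge is slightly stiff: let go between 0.8 and 1.1 it may sink back to 0.8, further on it stays where it is left
- toggle_c_tip (a point): middle of the top end of the tripped breaker's toggle, the third breaker from the left (box y = -18 mm). The toggle is a black tied bar 27 mm wide (y), 7 mm thick, standing 14.5 mm out of its pivot, which lies at x = -8, z = 99.5 mm of the box frame. Off, it leans 26 degrees towards the front of the box; on, 26 degrees towards the back
- toggle_c (a joint): angle of the tripped breaker's toggle (rad): 0 fully off (leans to the front), 0.9 fully on (leans to the back). It stays where it is left; moving it takes 2 to 4 N
- toggle_a (a joint): toggle of the breaker first from the left, box y = +54 mm, same form: 0 = on (leans to the back), -0.9 = off. It starts on
- toggle_b (a joint): toggle of the breaker second from the left, box y = +18 mm, same form: 0 = on (leans to the back), -0.9 = off. It starts on
- toggle_d (a joint): toggle of the breaker fourth from the left, box y = -54 mm, same form: 0 = on (leans to the back), -0.9 = off. It starts on
- spray_can: white spray can, 65 mm diameter, 191 mm tall, standing beside the box; origin at the centre of its base
- primer_can: grey spray can, 65 mm diameter, 201 mm tall, standing on the bench; origin at the centre of its base
- gel_tub: jar of nozzle gel, 68 mm diameter, 60 mm tall, standing beside the box; origin at the centre of its base
- mig_nozzle: copper torch nozzle, 25 mm diameter, 68 mm tall, standing on end beside the box; origin at the centre of its base
- angle_coupon: short piece of steel angle, 90 x 40 x 40 mm, lying in front of the box; origin at the centre of its underside
- magnet_square: flat triangular welding magnet, about 100 x 90 x 16 mm; origin near the centre of its underside
- wire_brush: wire brush lying on the bench, origin on its underside
- chipping_hammer: hammer lying on the bench, origin on its underside

How it is judged:
On the way, in this order (a step that is already met when the one before it is completed fails the run):
1. the release tab is pressed (value of joint release_tab above 0.08 rad).
2. the flap has sprung up (value of joint flap above 0.6 rad), for 0.1 s.
3. the flap is fully open (value of joint flap above 1.8 rad), for 0.2 s.
4. the tripped breaker is switched on (value of joint toggle_c above 0.75 rad), for 0.1 s.
At the end, for the whole second after the job is handed in: The flap stands open (joint above 1.8 of 1.95 rad), the tripped breaker is on (toggle above 0.75 of 0.9 rad), the other three are still on (within 0.15 rad), the release tab is back up, and the box stands level within 25 mm of where it was (value of joint flap above 1.8 rad and value of joint toggle_c above 0.75 rad and value of joint each of toggle_a, toggle_b, toggle_d above -0.15 rad and value of joint release_tab below 0.05 rad and distance of power_box from where it was at the start of the episode below 0.025 m and angle between power_box's own z axis and vertical below 0.03 rad and linear speed of power_box below 0.02 m/s); the robot touches nothing.
It fails at once if the box is shoved more than 25 mm, lifted or tipped (distance of power_box from where it was at the start of the episode above 0.025 m or angle between power_box's own z axis and vertical above 0.1 rad).
It fails at once if another breaker is switched off (value of joint any of toggle_a, toggle_b, toggle_d below -0.3 rad).
It fails at once if something standing around the box is moved more than 30 mm, picked up or knocked over (distance of any of spray_can, primer_can, gel_tub, mig_nozzle, angle_coupon, magnet_square, wire_brush, chipping_hammer from where it was at the start of the episode above 0.03 m or angle between any of spray_can, primer_can, gel_tub, mig_nozzle's own z axis and vertical above 0.4 rad).
It also fails if it takes over 54 s, if anything falls off the work surface, if the arm or the gripper's body presses on something with over 40 N, if the wrist force passes 120 N, or if a joint passes its speed limit or range.

## Working session

There is one attempt and no reset: what is moved stays moved. The work goes in short steps, Python scripts to look and compute and a tool call to move; the robot and the scene stay as the last step left them, time stands still between calls to the robot, and variables do not carry over. Pictures are saved under pics/ and viewed, at most 10 in all, crops included, and the job is handed in when it is done.

Besides the shell and the picture viewer there is one more tool, called after "Emit:" as a command line: name --argument value ..., lists and objects as JSON in quotes. apply_moves: Moves the arm, as the interface text tells. Its arguments: {"type":"object","properties":{"targets":{"type":"array"},"newtons":{"type":"number"}},"required":["targets"]}

```bash
mkdir -p pics; cat > h.py <<'E'
import numpy as np, cv2
from scipy.spatial.transform import Rotation as R
from rig import r
def grab(name):
    s=r.sense(); im=r.get_image(name)
    h=im["pixels"].shape[0]; f=h/2/np.tan(np.radians(im["fovy"])/2)
    if name=="wrist":
        T=np.eye(4);T[:3,:3]=R.from_quat(s["orientation"]).as_matrix();T[:3,3]=s["position"]
        T=T@np.array(im["T_tool_cam"])
    else:
        T=np.eye(4);M=np.array(im["rotation"],float)
        T[:3,:3]=M if M.shape==(3,3) else R.from_quat(M.ravel()).as_matrix();T[:3,3]=im["xyz"]
    return im,f,T
def save(im,fn,crop=None,sc=1):
    p=im["pixels"][:,:,::-1]
    if crop: u0,v0,u1,v1=crop;p=p[v0:v1,u0:u1]
    cv2.imwrite(fn,cv2.resize(p,None,fx=sc,fy=sc,interpolation=cv2.INTER_CUBIC))
def cloud(im,f,T):
    z=im["range_z"];v,u=np.mgrid[:z.shape[0],:z.shape[1]]
    c=np.stack([(u-im["cx"])/f*z,-(v-im["cy"])/f*z,-z],-1)
    return c@T[:3,:3].T+T[:3,3]
def onplane(im,f,T,u,v,h):
    d=T[:3,:3]@np.array([(u-im["cx"])/f,-(v-im["cy"])/f,-1]);return T[:3,3]+d*(h-T[2,3])/d[2]
E
python3 - <<'E'
from h import *
import pickle
for n in("scene","side"):
    im,f,T=grab(n);save(im,f"pics/{n}.png");pickle.dump((im,f,T),open(n+".pkl","wb"))
    print(n,{k:v for k,v in im.items() if k not in("pixels","range_z")})
s=r.sense();print(s["position"],s["orientation"],s["joints"],s["time_s"],s["opening"])
E
```

```text
scene {'fovy': 54.02621261584692, 'cx': 314.68790688789215, 'cy': 233.08876959933735, 'xyz': array([ 1.09655193, -0.26034367,  1.14362507]), 'rotation': array([0.22315509, 0.13732385, 0.50758179, 0.82079516])}
side {'fovy': 55.02782840019722, 'cx': 325.1162331287763, 'cy': 243.52295351444496, 'xyz': array([ 0.24191907, -0.61950883,  0.8340639 ]), 'rotation': array([ 0.36960687, -0.08610277, -0.21361742,  0.90019146])}
[ 0.18265802 -0.59737388  0.22185476] [ 9.89009350e-01  1.47851742e-01 -1.31790501e-04 -5.92817934e-04] [ 1.25140449  0.33279703 -0.06466164  1.46082782  0.0216203   1.34987794
 -0.088487  ] 0.1 0.9998143326003678
```

View pics/scene.png

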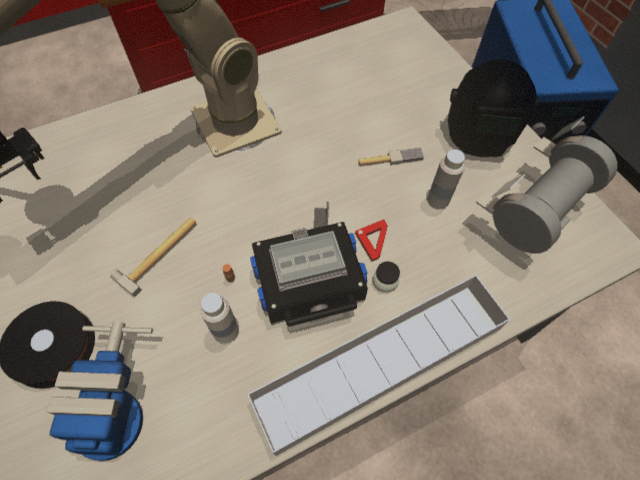

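View pics/side.png

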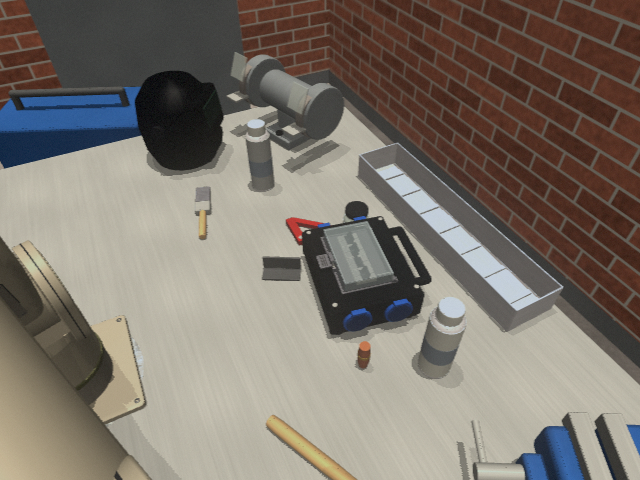

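The scene view shows the box at about (308,270) with its tab at about (300,233). The side view shows the box at about (365,270) with its tab at about (324,261). Next I'll enlarge both and measure.

```bash
python3 - <<'E'
from h import *
import pickle
a=pickle.load(open("scene.pkl","rb"));b=pickle.load(open("side.pkl","rb"))
save(a[0],"pics/sc.png",(220,190,420,340),4);save(b[0],"pics/sd.png",(250,190,450,340),4)
P=cloud(*a).reshape(-1,3);Q=cloud(*b).reshape(-1,3)
for X in(P,Q):
    m=(abs(X[:,2]-.092)<.006)&(X[:,0]>.3)&(X[:,0]<.9)&(abs(X[:,1])<.4)
    p=X[m,:2].astype(np.float32);lab=p
    med=np.median(p,0);p=p[np.linalg.norm(p-med,axis=1)<.17]
    print(len(p),med,cv2.minAreaRect(p),np.median(X[m,2]))
E
```

```text
3862 [ 0.6610004  -0.06217885] ((0.6322141289710999, -0.0429801344871521), (0.2718716561794281, 0.22783322632312775), 79.17451477050781) 0.09132488864542021
3685 [ 0.6012626  -0.10223427] ((0.6019607782363892, -0.1026248037815094), (0.31896793842315674, 0.19794869422912598), 78.81968688964844) 0.09189244325346024
```

View pics/sc.png

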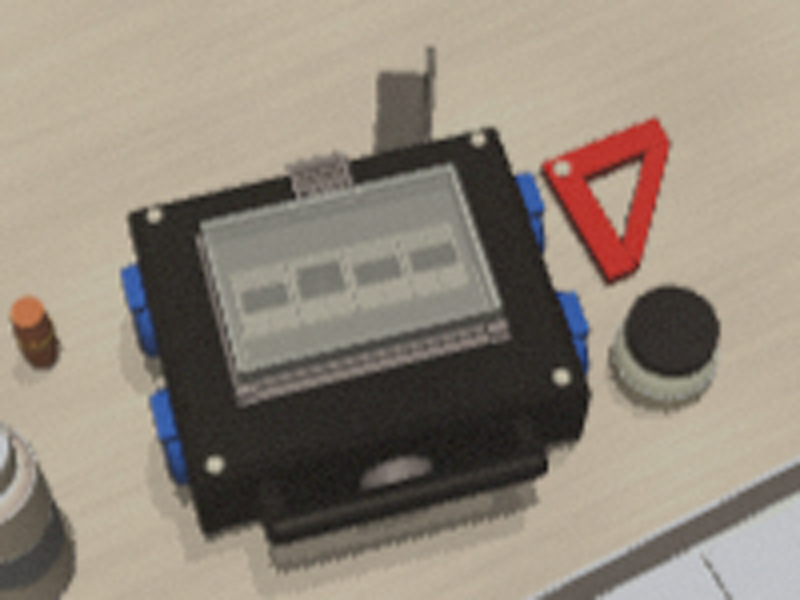

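View pics/sd.png

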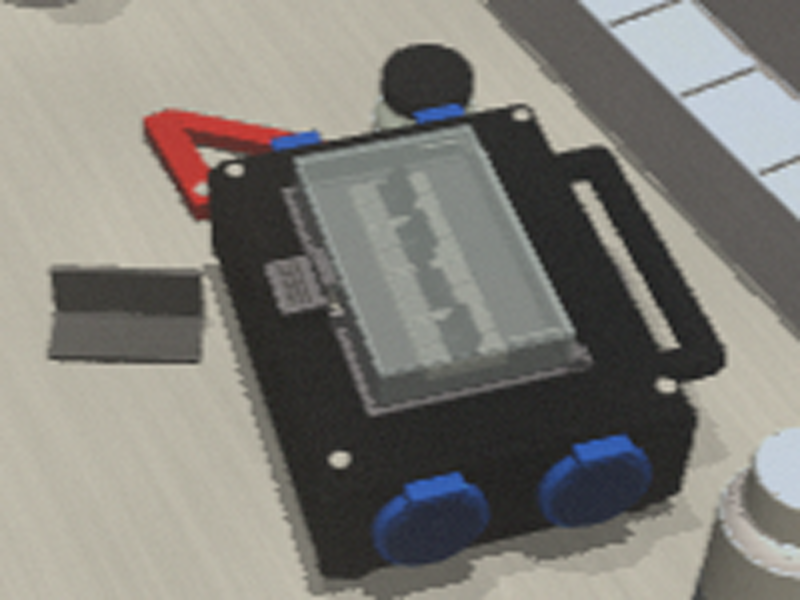

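The crops show the four deck screws. In the scene crop they are at (155,215), (478,139), (215,464) and (561,376), and in the side crop at (340,459), (235,170), (667,385) and (522,115). The tripped toggle is second from the left in the scene crop, at (320,280). The tab pad is at (322,175) in the scene crop and (293,285) in the side crop.

```bash
python3 - <<'E'
from h import *
import pickle
a=pickle.load(open("scene.pkl","rb"));b=pickle.load(open("side.pkl","rb"))
px={"a":((220,190),[(155,215),(478,139),(215,464),(561,376)],(322,173)),"b":((250,190),[(340,459),(235,170),(667,385),(522,115)],(291,283))}
for k,c in(("a",a),("b",b)):
    o,l,t=px[k]
    S=[onplane(*c,o[0]+u/4,o[1]+v/4,.093) for u,v in l]
    S=np.array(S)[:,:2];tab=onplane(*c,o[0]+t[0]/4,o[1]+t[1]/4,.108)
    # order FR FL BR BL
    x=(S[2]+S[3]-S[0]-S[1])/2;y=(S[1]+S[3]-S[0]-S[2])/2;ctr=S.mean(0)
    print(k,S.round(4).tolist(),"ctr",ctr,"len",np.linalg.norm(x),np.linalg.norm(y),"yaw",np.arctan2(x[1],x[0]),np.arctan2(-y[0],y[1]),"tab",tab)
    yaw=np.arctan2(x[1],x[0])/2+np.arctan2(-y[0],y[1])/2
    Rz=np.array([[np.cos(yaw),-np.sin(yaw)],[np.sin(yaw),np.cos(yaw)]]);print("tab in box",Rz.T@(tab[:2]-ctr))
    C=cloud(*c)
    for u,v in l: print(C[int(o[1]+v/4),int(o[0]+u/4)].round(4))
P=np.vstack([cloud(*c).reshape(-1,3) for c in(a,b)])
P=P[(P[:,0]>.35)&(P[:,0]<.9)&(abs(P[:,1]+.05)<.35)]
img=np.zeros((110,140),np.float32)
for x,y,z in P:
    i,j=int((x-.35)/.005),int((y+.4)/.005)
    if 0<=i<110 and 0<=j<140: img[i,j]=max(img[i,j],z)
n,lab,st,ce=cv2.connectedComponentsWithStats((img>.03).astype(np.uint8))
for k in range(1,n):
    if st[k,4]>8: print("x %.3f y %.3f h %.3f"%(.35+ce[k][1]*.005,-.4+ce[k][0]*.005,img[lab==k].max()),st[k])
E
```

```text
a [[0.5106, -0.1259], [0.5525, 0.0854], [0.6821, -0.1604], [0.7241, 0.051]] ctr [ 0.61729704 -0.03748137] len 0.1749504926129381 0.21546331966919438 yaw -0.1982437626181409 -0.1958629644844575 tab [ 0.53825898 -0.02051071  0.108     ]
tab in box [-0.08083102  0.00116813]
[ 0.5066 -0.1265  0.091 ]
[0.5503 0.085  0.0938]
[ 0.6801 -0.1618  0.09  ]
[0.724  0.0503 0.0935]
b [[0.5083, -0.1276], [0.5499, 0.0839], [0.6812, -0.1615], [0.7227, 0.0495]] ctr [ 0.61551233 -0.038928  ] len 0.1762084276031003 0.2153244707846544 yaw -0.19539819240739056 -0.1942966584408982 tab [ 0.53338636 -0.02229728  0.108     ]
tab in box [-0.08379191  0.00041505]
[ 0.5088 -0.1266  0.094 ]
[0.5488 0.0857 0.0936]
[ 0.6801 -0.1604  0.0931]
[0.722  0.0508 0.0946]
x 0.477 y 0.083 h 0.044 [92 17 10 17 43]
x 0.625 y -0.046 h 0.127 [  42   28   60   56 2446]
x 0.522 y -0.227 h 0.072 [32 31  6  7 33]
x 0.650 y -0.291 h 0.197 [ 15  53  14  15 169]
x 0.711 y 0.137 h 0.066 [101  65  14  15 151]
x 0.830 y -0.013 h 0.080 [ 20  93 120  17 291]
```

The two cameras agree: box centre is at (0.6165, -0.038), yaw is -0.196, and the screw spacing and tab position fit the given sizes. I'll shut the fingers, turn to the box yaw and travel to the tab.

Emit:
apply_moves --targets '[0, 0, 0, 0, 0, 0.165, 0, 0, 0, 0, 0, 0, 0.165, 0, 0, 0, 0, 0, 0, 0.163, 0, 0.018, -0.049, 0, 0, 0, 0, 0, 0.018, -0.049, 0, 0, 0, 0, 0, 0.018, -0.049, 0, 0, 0, 0, 0, 0.018, -0.049, 0, 0, 0, 0, 0, 0.018, -0.049, 0, 0, 0, 0, 0]' --newtons 20

```text
time_s: 1.1
position: [0.3194, -0.3732, 0.2224]
orientation: [0.995, -0.098, -0.0, 0.0]
contact_force: [-0.3, 0.1, 0.9]
opening: 0.166
grasp_force: 0.0
```

Emit:
apply_moves --targets '[0.018, -0.049, 0, 0, 0, 0, 0, 0.018, -0.049, 0, 0, 0, 0, 0, 0.018, -0.049, 0, 0, 0, 0, 0, 0.018, -0.049, 0, 0, 0, 0, 0, 0.018, -0.049, 0, 0, 0, 0, 0, 0.018, -0.049, 0, 0, 0, 0, 0, 0.018, -0.049, 0, 0, 0, 0, 0, 0, 0, 0, 0, 0, 0, 0]'

```text
time_s: 2.1
position: [0.5104, -0.0586, 0.2223]
orientation: [0.996, -0.095, -0.0, -0.001]
contact_force: [0.0, -0.2, 0.4]
opening: 0.004
grasp_force: 0.0
```

```bash
cat >> h.py <<'E'
BO=np.array([.6165,-.038,0]);BR=R.from_euler("z",-.196).as_matrix()
def tool_in_box():
    s=r.sense();p=BR.T@(np.array(s["position"])-BO);M=BR.T@R.from_quat(s["orientation"]).as_matrix()
    return p,M,s
E
python3 - <<'E'
from h import *
p,M,s=tool_in_box()
print(p.round(4),M.round(3).tolist(),s["joints"],s["contact_force"],s["opening"],s["time_s"])
im,f,T=grab("wrist");save(im,"pics/w1.png")
for q in([-81,0,108],[-100,38,93],[-18,-18,108]):
    w=BO+BR@(np.array(q)/1e3);c=T[:3,:3].T@(w-T[:3,3]);print(q,im["cx"]+f*c[0]/-c[2],im["cy"]-f*c[1]/-c[2])
E
```

```text
[-0.1001 -0.0409  0.2223] [[1.0, 0.006, -0.0], [0.006, -1.0, 0.002], [-0.0, -0.002, -1.0]] [ 0.53551646  0.12564289 -0.54669964  1.72731412  0.06557372  1.30733786
 -1.78512359] [ 0.00901515 -0.21153507  0.39389945] 0.003757161726649708 2.1
[-81, 0, 108] 262.5762043971467 212.2282928631327
[-100, 38, 93] 216.49934346522156 231.81021067534417
[-18, -18, 108] 286.2301301092473 120.12627155440657
```

View pics/w1.png

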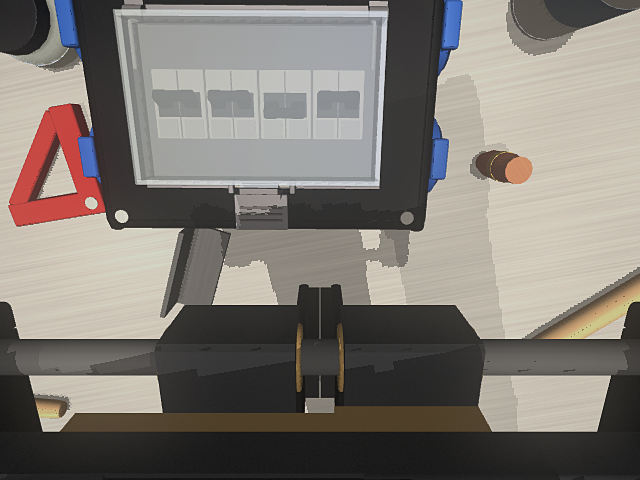

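The wrist view confirms the fit: the tab pad is at about (261,210), and the model predicted (262.6,212). Now I'll move over the pad and down to just above it.

Emit:
apply_moves --targets '[0.008, -0.0205, 0.02, 0, 0, 0.003, 0, 0.008, -0.0205, 0.02, 0, 0, 0.003, 0, 0, 0, 0.03, 0, 0, 0, 0, 0, 0, 0.025, 0, 0, 0, 0, 0, 0, 0.012, 0, 0, 0, 0, 0, 0, 0.002, 0, 0, 0, 0, 0, 0, 0, 0, 0, 0, 0, 0, 0, 0, 0, 0, 0, 0]'

```text
time_s: 3.15
position: [0.5336, -0.0261, 0.1144]
orientation: [0.995, -0.101, 0.001, 0.0]
contact_force: [-0.1, -0.1, 0.0]
opening: 0.007
grasp_force: 0.0
```

Emit:
apply_moves --targets '[0, 0, 0.002, 0, 0, 0, 0, 0, 0, 0.002, 0, 0, 0, 0, 0, 0, 0.002, 0, 0, 0, 0, 0, 0, 0.0015, 0, 0, 0, 0, 0, 0, 0.0015, 0, 0, 0, 0, 0, 0, 0, 0, 0, 0, 0, 0, 0, 0, 0, 0, 0, 0, 0, 0, 0, 0, 0, 0, 0]'

```text
time_s: 4.15
position: [0.5313, -0.0257, 0.1051]
orientation: [0.995, -0.101, -0.002, 0.0]
contact_force: [-15.0, 1.5, 17.6]
opening: 0.007
grasp_force: 10.2
```

```bash
python3 - <<'E'
from h import *
p,M,s=tool_in_box()
print(p.round(4),s["joints"],s["contact_force"],s["time_s"])
im,f,T=grab("scene");X=(cloud(im,f,T).reshape(-1,3)-BO)@BR
m=(abs(X[:,1])<.09)&(X[:,0]>-.07)&(X[:,0]<.06);print("max z",np.sort(X[m,2])[-40::10])
E
```

```text
[-0.086  -0.0045  0.1051] [ 0.45351335  0.28319133 -0.56050315  1.82007407  0.1686067   1.0895593
 -1.94065654] [-14.96396439   1.46141975  17.5893407 ] 4.15
max z [0.50855616 0.50939078 0.5106765  0.51133088]
```

```bash
python3 - <<'E'
from h import *
im,f,T=grab("side");save(im,"pics/s2.png",(230,150,450,315),3.5)
E
```

```text
(no output)
```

View pics/s2.png

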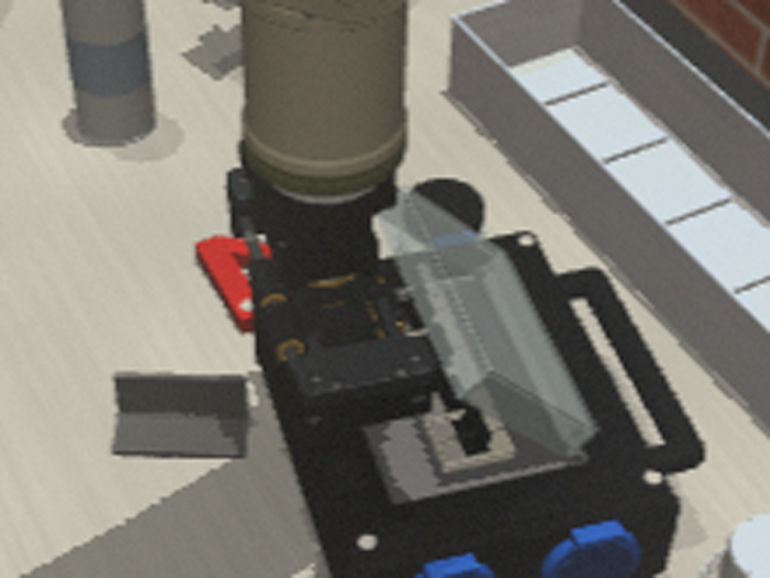

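The flap has sprung up. It's clear behind the gripper, around (480,290) in the crop. I'll retreat up and towards the front, then check the camera mount geometry and the flap's pose.

Emit:
apply_moves --targets '[-0.002, 0, -0.01, 0, 0, 0, 0, -0.015, 0, -0.01, 0, 0, 0, 0, -0.02, 0, -0.01, 0, 0, 0, 0, -0.02, 0, -0.01, 0, 0, 0, 0, -0.01, 0, -0.005, 0, 0, 0, 0, 0, 0, 0, 0, 0, 0, 0, 0, 0, 0, 0, 0, 0, 0, 0, 0, 0, 0, 0, 0, 0]'

```text
time_s: 5.25
position: [0.4677, -0.0126, 0.1492]
orientation: [0.995, -0.101, -0.0, -0.0]
contact_force: [0.2, -0.3, 0.7]
opening: 0.008
grasp_force: 0.0
```

```bash
python3 - <<'E'
from h import *
p,M,s=tool_in_box()
print(p.round(4),M.round(3).tolist(),s["contact_force"],s["time_s"])
im,f,T=grab("wrist");print(np.array(im["T_tool_cam"]).round(3).tolist());save(im,"pics/w2.png")
X=(cloud(im,f,T).reshape(-1,3)-BO)@BR
m=(abs(X[:,1])<.08)&(X[:,0]>-.08)&(X[:,0]<.1)&(X[:,2]>.125)&(X[:,2]<.25)
print(m.sum(),X[m].min(0),X[m].max(0))
S=X[m&(abs(X[:,1])<.06)];print(S[np.argsort(S[:,0])][::max(1,len(S)//12)].round(3).tolist())
for q in([-100,-108,93],[-86,108,93],[-86,-108,93],[-13,-18,113]):
    w=BO+BR@(np.array(q)/1e3);c=T[:3,:3].T@(w-T[:3,3]);print(q,im["cx"]+f*c[0]/-c[2],im["cy"]-f*c[1]/-c[2])
E
```

```text
[-0.1509 -0.0041  0.1492] [[1.0, -0.006, -0.001], [-0.006, -1.0, 0.0], [-0.001, -0.0, -1.0]] [ 0.20595842 -0.25083345  0.70493431] 5.25
[[0.001, 0.956, 0.292, 0.082], [1.0, -0.001, 0.0, 0.0], [0.0, 0.292, -0.956, -0.161], [0.0, 0.0, 0.0, 1.0]]Traceback (most recent call last):
  File "<stdin>", line 7, in <module>
    return umr_minimum(a, axis, None, out, keepdims, initial, where)
ValueError: zero-size array to reduction operation minimum which has no identity
```

View pics/w2.png

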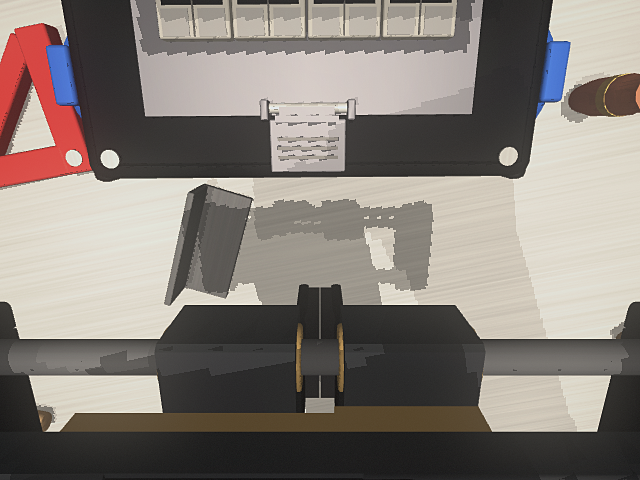

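The wrist view shows the flap clear of the tab and the front screws at (110,158) and (508,157). I'll use those screws to check whether the box moved.

```bash
python3 - <<'E'
from h import *
im,f,T=grab("wrist")
for u,v in((110,158),(508,157)): print(BR.T@(onplane(im,f,T,u,v,.093)-BO))
print("expected x -.0878, y +-.1077")
im,f,T=grab("side")
X=(cloud(im,f,T).reshape(-1,3)-BO)@BR
m=(abs(X[:,1])<.085)&(X[:,0]>-.08)&(X[:,0]<.1)&(X[:,2]>.13)&(X[:,2]<.21)
S=X[m]
for z in np.arange(.13,.21,.01):
    k=abs(S[:,2]-z)<.005
    if k.sum()>3: print(round(z,3),k.sum(),S[k,0].min(),np.median(S[k,0]))
E
```

```text
[-0.08779013  0.10890308  0.093     ]
[-0.08846633 -0.10642222  0.093     ]
expected x -.0878, y +-.1077
0.13 89 0.006444761754269771 0.04204351821225243
0.14 202 -0.0026628033734337306 0.03417291200573181
0.15 192 -0.013550950885679078 0.024489071059555133
0.16 206 -0.022660634349440507 0.014821929383426424
0.17 393 -0.03139752822087748 -0.015086078268330156
0.18 573 -0.028290151479428708 -0.017806377144430677
0.19 192 -0.023116442693056904 -0.012712981017135118
```

The box hasn't moved (within 1.5 mm), and the flap's rim is at about x = -31, z = 170 mm, as expected at 0.8 rad. Next I'll push the flap back.

Emit:
apply_moves --targets '[0.035, -0.004, 0, 0, 0, 0, 0, 0.035, 0, 0, 0, 0, 0, 0, 0.035, 0, 0, 0, 0, 0, 0, 0.012, 0, -0.002, 0, 0, 0, 0, 0.012, 0, -0.002, 0, 0, 0, 0, 0.012, 0, -0.002, 0, 0, 0, 0, 0.012, 0, -0.002, 0, 0, 0, 0, 0.012, 0, -0.002, 0, 0, 0, 0]'

```text
time_s: 6.4
position: [0.6306, -0.042, 0.1599]
orientation: [0.995, -0.101, 0.0, 0.0]
contact_force: [-0.5, -0.2, 0.5]
opening: 0.007
grasp_force: 0.2
```

Emit:
apply_moves --targets '[0.009, 0, -0.001, 0, 0, 0, 0, 0.009, 0, -0.001, 0, 0, 0, 0, 0.009, 0, -0.001, 0, 0, 0, 0, 0.009, 0, -0.001, 0, 0, 0, 0, 0.006, 0, -0.001, 0, 0, 0, 0, 0.004, 0, 0, 0, 0, 0, 0, 0, 0, 0, 0, 0, 0, 0, 0, 0, 0, 0, 0, 0, 0]'

```text
time_s: 7.4
position: [0.6747, -0.051, 0.1646]
orientation: [0.995, -0.101, -0.0, 0.0]
contact_force: [-0.2, 0.5, -0.3]
opening: 0.003
grasp_force: 0.0
```

```bash
cat > flap.py <<'E'
from h import *
p,M,s=tool_in_box();print(p.round(4),M.round(3).tolist(),s["contact_force"],s["time_s"])
for n in("side","scene"):
    im,f,T=grab(n)
    X=(cloud(im,f,T).reshape(-1,3)-BO)@BR
    for sg in(1,-1):
        m=(sg*X[:,1]>.03)&(sg*X[:,1]<.085)&(X[:,0]>-.08)&(X[:,0]<.13)&(X[:,2]>.12)&(X[:,2]<.215);S=X[m]
        for z in np.arange(.13,.21,.02):
            k=abs(S[:,2]-z)<.006
            if k.sum()>5: print(n,sg,round(z,3),k.sum(),np.percentile(S[k,0],[3,50,97]).round(3))
E
python3 flap.py
```

```text
[ 0.0597 -0.0014  0.1646] [[1.0, -0.006, -0.0], [-0.006, -1.0, -0.0], [-0.0, 0.0, -1.0]] [-0.19808572  0.50776648 -0.28545209] 7.4
side 1 0.13 44 [0.037 0.062 0.077]
side 1 0.15 8 [0.059 0.062 0.064]
side -1 0.13 101 [0.04  0.076 0.081]
side -1 0.15 106 [0.062 0.084 0.09 ]
side -1 0.17 57 [0.069 0.083 0.096]
side -1 0.19 163 [0.077 0.09  0.102]
scene 1 0.13 6 [0.041 0.064 0.084]
scene 1 0.19 246 [0.083 0.094 0.105]
scene -1 0.13 12 [0.039 0.081 0.085]
scene -1 0.15 6 [0.077 0.091 0.091]
scene -1 0.17 6 [0.079 0.098 0.101]
scene -1 0.19 280 [0.082 0.094 0.105]
```

The flap is already at about 1.9 rad. I'll nudge it gently until I feel the stop.

Emit:
apply_moves --targets '[0.003, 0, 0, 0, 0, 0, 0, 0.003, 0, 0, 0, 0, 0, 0, 0.003, 0, 0, 0, 0, 0, 0, 0.002, 0, 0, 0, 0, 0, 0, 0.001, 0, 0, 0, 0, 0, 0, 0, 0, 0, 0, 0, 0, 0, 0, 0, 0, 0, 0, 0, 0, 0, 0, 0, 0, 0, 0, 0]'

```text
time_s: 8.5
position: [0.6845, -0.053, 0.1642]
orientation: [0.995, -0.101, -0.003, 0.0]
contact_force: [-13.5, 1.2, 5.9]
opening: 0.005
grasp_force: 6.8
```

It's against the stop. I'll back off, line up in front of toggle C, and check the flap.

Emit:
apply_moves --targets '[-0.012, 0, 0, 0, 0, 0, 0, -0.03, 0, 0, 0, 0, 0, 0, -0.035, 0.008, 0, 0, 0, 0, 0, -0.032, 0.0085, 0, 0, 0, 0, 0, 0, 0, 0.015, 0, 0, -0.006, 0, 0, 0, 0.01, 0, 0, 0, 0, 0, 0, 0, 0, 0, 0, 0, 0, 0, 0, 0, 0, 0, 0]'

```text
time_s: 9.5
position: [0.5771, -0.0474, 0.1394]
orientation: [0.995, -0.098, -0.0, -0.0]
contact_force: [-0.6, -0.5, -0.3]
opening: 0.005
grasp_force: 0.0
```

```bash
python3 flap.py; python3 - <<'E'
from h import *
im,f,T=grab("side");save(im,"pics/s3.png",(290,180,430,285),5.5)
E
```

```text
[-0.0368 -0.0169  0.1394] [[1.0, 0.0, -0.0], [0.0, -1.0, 0.0], [-0.0, -0.0, -1.0]] [-0.6477035  -0.45817321 -0.34963648] 9.5
side 1 0.13 114 [0.056 0.078 0.083]
side 1 0.15 114 [0.064 0.087 0.091]
side 1 0.17 44 [0.07  0.08  0.094]
side 1 0.19 160 [0.079 0.091 0.104]
side -1 0.13 100 [0.04  0.077 0.083]
side -1 0.15 103 [0.063 0.086 0.092]
side -1 0.17 61 [0.07  0.085 0.099]
side -1 0.19 223 [0.08  0.091 0.104]
scene 1 0.19 240 [0.082 0.093 0.105]
scene -1 0.13 9 [0.038 0.047 0.076]
scene -1 0.17 9 [0.08  0.099 0.1  ]
scene -1 0.19 262 [0.084 0.094 0.106]
```

View pics/s3.png

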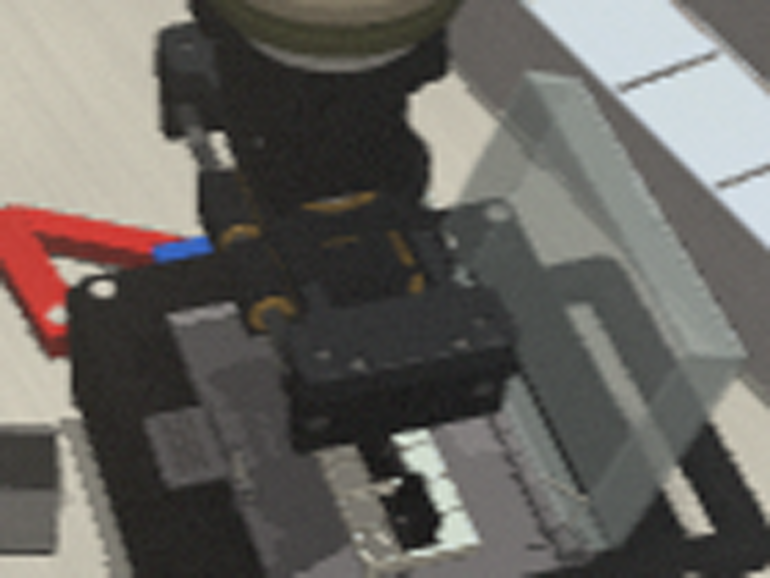

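The flap stands fully open and the gripper is clear of it. I'll lower the fingers and push the toggle.

Emit:
apply_moves --targets '[0, 0.001, 0.012, 0, 0, 0, 0, 0, 0, 0.012, 0, 0, 0, 0, 0, 0, 0.006, 0, 0, 0, 0, 0, 0, 0, 0, 0, 0, 0, 0.005, 0, 0, 0, 0, 0, 0, 0.005, 0, 0, 0, 0, 0, 0, 0.004, 0, 0, 0, 0, 0, 0, 0, 0, 0, 0, 0, 0, 0]'

```text
time_s: 10.65
position: [0.5905, -0.0514, 0.1098]
orientation: [0.995, -0.098, 0.0, -0.0]
contact_force: [-1.2, 0.5, 0.5]
opening: 0.006
grasp_force: 0.8
```

Emit:
apply_moves --targets '[0.002, 0, 0, 0, 0, 0, 0, 0.001, 0, 0, 0, 0, 0, 0, 0.001, 0, 0, 0, 0, 0, 0, 0.001, 0, 0, 0, 0, 0, 0, 0, 0, 0, 0, 0, 0, 0, 0, 0, 0, 0, 0, 0, 0, 0, 0, 0, 0, 0, 0, 0, 0, 0, 0, 0, 0, 0, 0]'

```text
time_s: 11.65
position: [0.5948, -0.0523, 0.1097]
orientation: [0.995, -0.098, -0.0, 0.0]
contact_force: [-4.2, 0.9, 6.1]
opening: 0.006
grasp_force: 3.4
```

Emit:
apply_moves --targets '[0.001, 0, 0, 0, 0, 0, 0, 0.001, 0, 0, 0, 0, 0, 0, 0.001, 0, 0, 0, 0, 0, 0, 0, 0, 0, 0, 0, 0, 0, 0, 0, 0, 0, 0, 0, 0, 0, 0, 0, 0, 0, 0, 0, 0, 0, 0, 0, 0, 0, 0, 0, 0, 0, 0, 0, 0, 0]'

```text
time_s: 12.65
position: [0.5955, -0.0524, 0.1094]
orientation: [0.995, -0.098, -0.003, 0.0]
contact_force: [-15.5, 2.4, 13.1]
opening: 0.006
grasp_force: 10.5
```

The force has risen sharply, so it's at a hard stop. I'll back off and check with the wrist camera.

Emit:
apply_moves --targets '[-0.005, 0, 0, 0, 0, 0, 0, -0.008, 0, 0, 0, 0, 0, 0, -0.004, 0, -0.02, 0, 0, 0, 0, -0.02, 0, -0.025, 0, 0, 0, 0, -0.04, 0, -0.03, 0, 0, 0, 0, -0.04, 0, -0.02, 0, 0, 0, 0, -0.03, 0, 0, 0, 0, 0, 0, 0, 0, 0, 0, 0, 0, 0]'

```text
time_s: 13.65
position: [0.453, -0.0241, 0.2063]
orientation: [0.995, -0.098, 0.001, 0.001]
contact_force: [0.7, -0.8, -0.5]
opening: 0.001
grasp_force: 0.0
```

```bash
python3 flap.py; python3 - <<'E'
from h import *
im,f,T=grab("wrist");save(im,"pics/w4.png",(40,0,600,400),1.4)
E
```

```text
[-0.1631 -0.0182  0.2063] [[1.0, 0.0, 0.003], [0.0, -1.0, -0.002], [0.003, 0.002, -1.0]] [ 0.65804793 -0.77691326 -0.54471379] 13.65
side 1 0.13 120 [0.041 0.078 0.083]
side 1 0.15 119 [0.064 0.087 0.091]
side 1 0.17 45 [0.071 0.082 0.094]
side 1 0.19 154 [0.08  0.091 0.104]
side -1 0.13 107 [0.041 0.077 0.083]
side -1 0.15 95 [0.063 0.086 0.09 ]
side -1 0.17 57 [0.071 0.086 0.098]
side -1 0.19 228 [0.08  0.091 0.104]
scene 1 0.19 239 [0.083 0.094 0.105]
scene -1 0.13 8 [0.039 0.045 0.077]
scene -1 0.17 8 [0.081 0.099 0.1  ]
scene -1 0.19 267 [0.083 0.094 0.106]
```

View pics/w4.png

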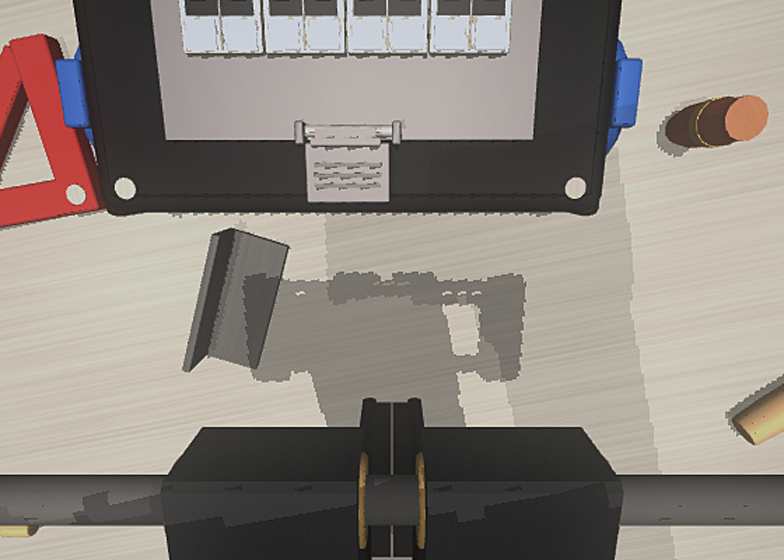

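The wrist view shows all four toggle fronts ending at the same row, about 16, so C now matches its neighbours. I'll confirm that with depth from the fixed cameras.

```bash
python3 - <<'E'
from h import *
for n in("scene","side"):
    im,f,T=grab(n);X=(cloud(im,f,T).reshape(-1,3)-BO)@BR;g=im["pixels"].reshape(-1,3).mean(1)
    for y in(.054,.018,-.018,-.054):
        m=(abs(X[:,1]-y)<.012)&(abs(X[:,0]+.008)<.022)&(X[:,2]>.09)&(X[:,2]<.125)&(g<75)
        print(n,y,m.sum(),X[m].mean(0).round(4),np.percentile(X[m,0],[5,95]).round(4),X[m,2].max().round(4))
    if n=="side":save(im,"pics/s5.png",(300,180,430,277),6)
E
```

```text
scene 0.054 46 [-0.0054  0.0538  0.1067] [-0.0148  0.0011] 0.1169
scene 0.018 42 [-0.005   0.0181  0.1071] [-0.0145  0.0011] 0.1162
scene -0.018 43 [-0.0054 -0.0182  0.1073] [-0.0141  0.0009] 0.1144
scene -0.054 47 [-0.0051 -0.0542  0.1072] [-0.0145  0.001 ] 0.1182
side 0.054 60 [-0.0094  0.0545  0.1054] [-0.0156 -0.0035] 0.1146
side 0.018 58 [-0.0094  0.0183  0.1063] [-0.0158 -0.0041] 0.1155
side -0.018 70 [-0.0093 -0.0177  0.1055] [-0.0154 -0.0039] 0.1162
side -0.054 71 [-0.0096 -0.0541  0.1063] [-0.0155 -0.0041] 0.1154
```

View pics/s5.png

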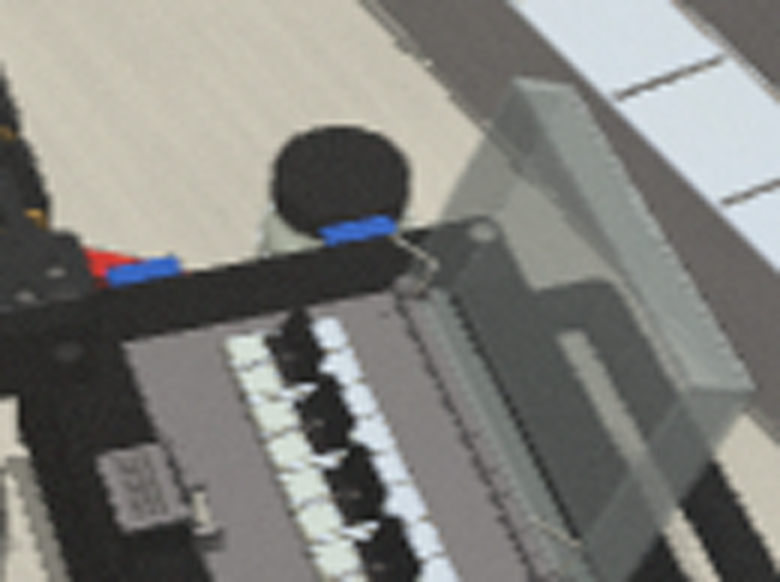

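All four toggles line up to within 0.5 mm, the flap is open, the tab is up and the arm is clear, so I'm handing in.

```bash
python3 -c "
from rig import r
print(r.close_job())"
```

```text
the job is handed in; nothing more can be done
None
```

I've handed the job in, with no verdict returned: the flap is open against its stop, the tripped breaker is on and lined up with its three neighbours, the tab is back up, and the box showed no shift beyond about 1.5 mm when I checked it after the tab press.

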